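# Unbolt and open the hatch of the long spares case

## Task

The fittings in the longer of the two plywood spares cases are needed. Draw its steel lock bolt out as far as it goes, then slide its hatch fully open over the fixed deck and let go, leaving the bolt drawn. Leave the shorter case alone: do not touch it.

Things in the scene. Friction and masses are not known exactly. Their poses are not given: they have to be found in the camera images.
- long_case: The longer plywood case, fixed: 270 mm long (x), 130 mm wide (y), walls 70 mm high, rails on top to 83 mm. Origin: centre of its underside, z up; its -x end faces the robot (yaw within 20 degrees). Its hatch panel covers the -x half, a fixed deck the +x half. A steel shelf, top 70 mm high, carries the bolt out to y = 165 mm. Fingertips 86 mm or more above the table clear all but knob and handle.
- lock_bolt (a joint): Long case's steel bolt across the deck, ahead of the hatch, m: 0 in, 0.04 fully drawn, towards the case's +y; starts below 0.004. Below 0.015 it blocks the hatch. Friction 1.5 N, no spring. Its dark steel knob block, 24 mm (x) by 16 mm (y), stands from 78 to 116 mm above the table, centre at case x = 19 mm, y = 100 mm + this value.
- hatch (a joint): Long case's plywood hatch, m: 0 closed, 0.11 fully open, towards the case's +x (away from the robot), over the deck; starts below 0.003. Bolted, it moves only 5 mm. Friction 2 N, no spring. Its wooden bar handle, 14 mm (x) by 60 mm (y), stands from 79 to 116 mm above the table, centre at case x = -61 mm + this value, y = 0.
- short_case: The shorter plywood case, fixed, not to be touched: 190 mm long (x), else made like the long one, with its own bolt (knob at x = 19, y = 100 mm) and hatch (handle at x = -41 mm, y = 0), shelf out to y = 165 mm, 116 mm high overall. Origin: centre of its underside; yaw within 20 degrees. The two cases lie side by side, either one on the left.

How it is judged:
By the outcome, as a careful person would: the job done as asked, in the order asked, and still so for the second after the job is handed in, with the robot touching nothing.
It also fails if it takes over 40 s, if anything falls off the work surface, if the arm or the gripper's body presses on something with over 40 N, if the wrist force passes 120 N, or if a joint passes its speed limit or range.

## Robot

A 6-joint arm with a two-finger parallel gripper is mounted at the origin on the work surface. World frame = base frame: x ahead of the robot, y to its left, z up, the work surface at z = 0. Lengths are in m, angles in rad, forces in N, time in s.
With the tool pointing down it reaches from about 0.35 to 0.775 m from the base axis. Payload 5.5 kg.
Tool frame: the origin (TCP) lies midway between the tips of the shut fingers; the grasp point (between the pads) lies 19 mm behind it; z points along the fingers, y is the line along which they close (so a half turn about z gives the same grasp; the last joint's range is limited). The gripper opens to 85 mm and grips with 20 to 120 N. Pads are 22 mm wide; open, the fingers measure 114 mm over their backs; the gripper's body (76 mm by 85 mm) begins 54 mm behind the grasp point. The pads swing forward as they close: fully open they stand 13 mm farther back than shut.
Start: joints at [-1.46, 0.313, 0.046, 1.304, 0, 1.431], TCP at [0.143, -0.557, 0.231] pointing down, gripper open.
Joint ranges: [-2.76, 2.76], [-0.86, 1.69], [-1.03, 1.26], [-2.2, 2.34], [-1.47, 1.5], [-3.14, 3.14]. Speed limits (rad/s): [2.57, 2.57, 3.14, 3.14, 3.14, 3.14].

## Interface

Orientations are given as a unit quaternion [w, x, y, z].
In Python, from workcell import env gives the robot as it stands.
- The arm moves only by the tool move_arm, never from a script. Its argument "targets" is a list of rows, each a list of 3 entries, a list of its own where there are three numbers: the shift along the tool's x, y, z in mm, then the turn, a rotation vector about the tool's x, y, z in units of 10 degrees (1.0 is 10 degrees), then the closure, from -1 (fully open) to 1 (shut). In form: [[[dx, dy, dz], [ax, ay, az], gripper], ...]. A call has 1 to 5 rows; each row is the pose to reach, as a shift and turn from the pose commanded when the call began, along the tool's axes at that moment; what a row does not reach only later rows make up. A row lasts 1/8 s, in which the tool goes at most 62.5 mm and 10.7 degrees, less where a joint would pass 70% of its speed; a pose out of reach is approached as far as the arm can. A call with a gripper value outside its range is refused whole. The fingers move at their own pace and stop on an object; "squeeze" is the grip in N (left out, the last holds). Time passes only in rows, so rows that repeat a pose let the fingers close. It gives the time, the measured TCP pose, the force, the opening and the grip force at its end, in the units of the state.
- env.get_state(): the state, without advancing time (a new reading comes with each control period).
- env.read_camera(name): name is "side" or "top" or "wrist"; returns a dict with "pixels" (420x560x3 uint8, red, green, blue), "fovy" (degrees; the focal length in pixels is half the picture's height over the tangent of half this angle, whatever the lens; pixels are square), "cx", "cy" (the principal point, pixels), "extrinsics" (4x4, takes a point from world to camera coordinates); the wrist camera has in their place "mount" (4x4, takes a point from camera to tool coordinates, whose origin is the TCP and whose axes are the flange's). Camera axes: x right, y up, looking along -z (the intrinsics and any distortion apply to the point x, -y, -z); pixel columns grow to the right and rows downward; lengths in m; the calibration is good to about 2 mm. A picture is of the moment at which its call begins: read the wrist's pose just before it. There is no depth.
- env.hand_in(): hands the job in; it is judged then, once.
Trained networks look in a picture, given as the dict that the camera call returned (one of the last four; its "shot" number tells which), for a name from the list of things; names that differ only in an ending like _2 or _b are one class to them, and where a whole thing is asked for, a point or a joint stands for the part that bears it (a point fixed in the world has none). Each returns a list of dicts, best first, with "confidence" (0 to 1); they miss things now and then, are a little off and sometimes report something else, mostly with a low value. They report only what shows in the picture. A call takes as long as a camera call.
- env.spot_in(thing, picture): "centre" ([x, y, z] in m, in world coordinates, good to about 4 mm: the middle of the surface that is visible of it).
- env.regions_of(thing, picture): "mask" (420x560 bool, what is visible of it).
- env.landmark_of(thing, picture): "centre" ([x, y, z] in m, in world coordinates, good to about 4 mm: a listed point, or the origin of a listed thing).
The state is a dict: "clock": time; "joint_pos": joint angles; "qvel": joint speeds; "tau": joint torques, N m; "tcp_pos": TCP position; "orientation": TCP orientation; "wrist_force": force on the tool from outside, world axes, zero at the start; "ft_torque": the same for the moment, N m; "finger_gap": finger opening in m; "grip_force": force on a finger pad.
Only numpy, scipy, OpenCV 4.12 (cv2) and the standard library are available. Lean on these libraries where they do the work, as an engineer would, in place of code of your own. Each camera call takes 0.05 s, during which the arm holds its last target. There are 200 camera calls.

## Working session

There is one attempt and no reset: what is moved stays moved. The work goes in short steps, Python scripts to look and compute and a tool call to move; the robot and the scene stay as the last step left them, time stands still between calls to the robot, and variables do not carry over. Pictures are saved under pics/ and viewed, at most 10 in all, crops included, and the job is handed in when it is done.

Besides the shell and the picture viewer there is one more tool, called after "Emit:" as name(argument=value, ...) on one line, values as JSON. move_arm: Moves the arm, as the interface text tells. Its arguments: {"type":"object","properties":{"targets":{"type":"array","items":{"type":"array"}},"squeeze":{"type":"number"}},"required":["targets"]}

```bash
mkdir -p pics; cat > h.py <<'E'
import numpy as np,cv2
from workcell import env
def save(p,n): cv2.imwrite('pics/'+n+'.png',p['pixels'][:,:,::-1])
E
python3 - <<'E'
from h import *
s=env.get_state();print(s['tcp_pos'],s['orientation'])
for c in('top','side'):
    p=env.read_camera(c);save(p,c+'0');print(c,p['fovy'],p['cx'],p['cy'],p.keys())
    for t in('long_case','short_case'):
        print(t,'land',[(np.round(d['centre'],4),round(d['confidence'],2)) for d in env.landmark_of(t,p)])
    for t in('lock_bolt','hatch','long_case'):
        print(t,'spot',[(np.round(d['centre'],4),round(d['confidence'],2)) for d in env.spot_in(t,p)])
E
```

```text
[ 0.14264751 -0.55649301  0.2303968 ] [-9.13601684e-04  9.92147288e-01  1.25071673e-01  2.66239590e-05]
top 50.012875385952775 279.97517006083643 214.34790841858057 dict_keys(['pixels', 'fovy', 'cx', 'cy', 'extrinsics', 'shot'])
long_case land [(array([5.913e-01, 1.715e-01, 3.000e-04]), 0.69)]
short_case land [(array([ 0.5406, -0.2663, -0.0022]), 0.74)]
lock_bolt spot [(array([0.6086, 0.2586, 0.0816]), 0.94)]
hatch spot [(array([0.5224, 0.1714, 0.0745]), 0.65)]
long_case spot [(array([0.5949, 0.1757, 0.0796]), 0.69)]
side 47.238705909308145 276.630922173814 208.49601814552324 dict_keys(['pixels', 'fovy', 'cx', 'cy', 'extrinsics', 'shot'])
long_case land [(array([5.865e-01, 1.770e-01, 5.000e-04]), 0.97)]
short_case land [(array([ 0.5424, -0.2652, -0.0017]), 0.8)]
lock_bolt spot [(array([0.6028, 0.2822, 0.0815]), 0.77)]
hatch spot [(array([0.5275, 0.1809, 0.0792]), 0.83)]
long_case spot [(array([0.5872, 0.2147, 0.0714]), 0.68)]
```

View pics/top0.png

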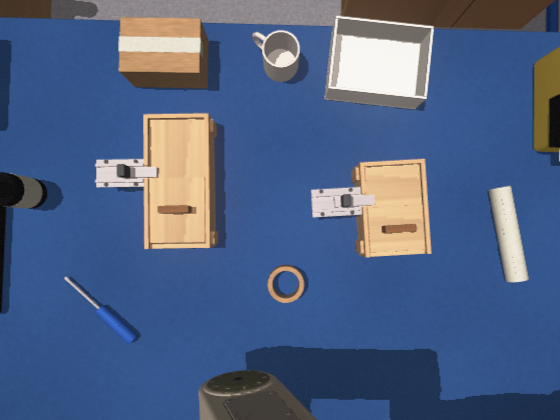

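The long case is on the left, with corners near (144,115), (214,115) and (145,247). Its knob is near (123,171) and its handle near (174,209). The short case is on the right. I'll enlarge the crop to read these points more precisely.

```bash
python3 - <<'E'
import cv2
i=cv2.imread('pics/top0.png')[105:255,85:225]
cv2.imwrite('pics/crop0.png',cv2.resize(i,None,fx=4,fy=4,interpolation=cv2.INTER_CUBIC))
E
```

```text
(no output)
```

View pics/crop0.png

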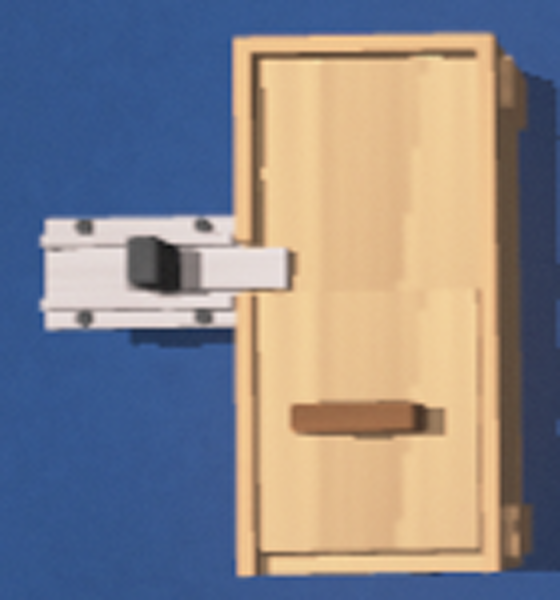

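View pics/side0.png

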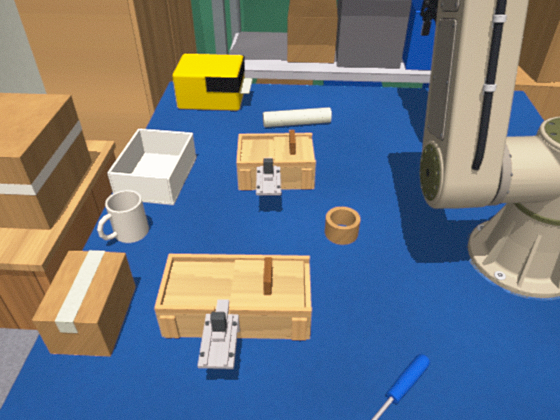

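The enlarged view shows rail-top corners at crop (235,38), (494,34), (239,576) and (500,573). The knob-top centre is about (142,262) and the handle-top centre about (352,418). The side view confirms the left/right arrangement, with the space round the long case clear.

```bash
cat >> h.py <<'E'
from scipy.optimize import least_squares
from scipy.spatial.transform import Rotation as R
def proj(p,P):
    f=210/np.tan(np.radians(p['fovy']/2));q=(p['extrinsics']@np.c_[P,np.ones(len(P))].T).T
    return np.c_[p['cx']+f*q[:,0]/-q[:,2],p['cy']-f*q[:,1]/-q[:,2]]
def w(v,P):
    c,s=np.cos(v[2]),np.sin(v[2]);P=np.asarray(P,float)
    return np.c_[v[0]+c*P[:,0]-s*P[:,1],v[1]+s*P[:,0]+c*P[:,1],P[:,2]]
E
python3 - <<'E'
from h import *
p=env.read_camera('top')
px=np.array([(235,38),(494,34),(239,576),(500,573),(142,262),(352,418)])/4+[85,105]
def P(b,h):return [(.135,.065,.083),(.135,-.065,.083),(-.135,.065,.083),(-.135,-.065,.083),(.019,.1+b,.116),(-.061+h,0,.116)]
f=lambda v:(proj(p,w(v,P(v[3],v[4])))-px).ravel()
r=least_squares(f,[.59,.175,0,0,0],x_scale=.01);print(r.x.round(4),np.round(r.fun.reshape(-1,2),2))
print(w(r.x,P(r.x[3],r.x[4]))[4:])
s=env.get_state();M=R.from_quat(np.roll(s['orientation'],-1)).as_matrix();print(M.round(3),s['clock'])
p2=env.read_camera('wrist');print(p2['mount'].round(3),p2['fovy'])
E
```

```text
[5.863e-01 1.737e-01 4.290e-02 5.000e-04 2.700e-03] [[-0.03  0.  ]
 [ 0.01 -0.05]
 [-0.11  0.32]
 [ 0.06 -0.01]
 [-0.   -0.25]
 [ 0.07 -0.  ]]
[[0.60096496 0.27491907 0.116     ]
 [0.52807895 0.17118639 0.116     ]]
[[ 0.969  0.248  0.   ]
 [ 0.248 -0.969 -0.   ]
 [ 0.     0.    -1.   ]] 0.65
[[-0.001  0.961  0.278  0.072]
 [ 1.     0.     0.001  0.001]
 [ 0.001  0.278 -0.961 -0.141]
 [ 0.     0.     0.     1.   ]] 58.356712206687924
```

```bash
cat >> h.py <<'E'
def plan(wps,pos=None,yaw=None):
    s=env.get_state()
    if pos is None: pos=s['tcp_pos'];M=R.from_quat(np.roll(s['orientation'],-1)).as_matrix();yaw=np.degrees(np.arctan2(M[1,0],M[0,0]));print('now',pos.round(4),round(yaw,2),'tilt',M[:,2].round(4))
    for p,y in wps:
        c,si=np.cos(np.radians(yaw)),np.sin(np.radians(yaw));d=(np.array(p)-pos)*1000
        print('->',p,y,'shift',np.round([c*d[0]+si*d[1],si*d[0]-c*d[1],-d[2]],1),'az',round(-(y-yaw)/10,3))
        pos,yaw=np.array(p),y
E
python3 -c "
from h import *
plan([((.36,-.40,.25),62),((.5,-.15,.25),110),((.56,.08,.25),158),((.601,.275,.2),182.46)])"
```

```text
now [ 0.1427 -0.557   0.2314] 14.37 tilt [ 0.e+00 -1.e-04 -1.e+00]
-> (0.36, -0.4, 0.25) 62 shift [249.5 -98.2 -18.6] az -4.763
-> (0.5, -0.15, 0.25) 110 shift [286.5   6.2  -0. ] az -4.8
-> (0.56, 0.08, 0.25) 158 shift [195.6 135.   -0. ] az -4.8
-> (0.601, 0.275, 0.2) 182.46 shift [ 35.  196.2  50. ] az -2.446
```

Emit:
move_arm(targets=[[[50,-20,-4],[0,0,-0.95],-1],[[100,-39,-8],[0,0,-1.9],-1],[[150,-59,-12],[0,0,-2.86],-1],[[200,-78,-15],[0,0,-3.8],-1],[[249.5,-98,-18.6],[0,0,-4.76],-1]])

```text
clock: 1.32
tcp_pos: [0.3614, -0.3992, 0.2502]
orientation: [0.0, 0.856, 0.517, 0.0]
wrist_force: [0.5, 0.0, 0.3]
finger_gap: 0.0854
grip_force: 0.0
```

Emit:
move_arm(targets=[[[57,1,0],[0,0,-0.96],-1],[[115,3,0],[0,0,-1.92],-1],[[172,4,0],[0,0,-2.88],-1],[[229,5,0],[0,0,-3.84],-1],[[286.5,6,0],[0,0,-4.8],-1]])

```text
clock: 1.95
tcp_pos: [0.5008, -0.1485, 0.2502]
orientation: [0.0, 0.572, 0.821, -0.0]
wrist_force: [1.6, 0.0, 0.2]
finger_gap: 0.0855
grip_force: 0.0
```

Emit:
move_arm(targets=[[[39,27,0],[0,0,-0.96],-1],[[78,54,0],[0,0,-1.92],-1],[[117,81,0],[0,0,-2.88],-1],[[156,108,0],[0,0,-3.84],-1],[[195.5,135,0],[0,0,-4.8],-1]])

```text
clock: 2.58
tcp_pos: [0.5604, 0.0813, 0.25]
orientation: [0.0, 0.188, 0.982, -0.0]
wrist_force: [0.1, -0.2, -0.3]
finger_gap: 0.0852
grip_force: 0.0
```

```bash
python3 -c "
from h import *
print(env.get_state()['joint_pos'])
plan([((.601,.275,.2),182.46)])"
```

```text
[ 2.37017692e-03  2.91455907e-01  6.17228896e-02  1.34051237e+00
 -1.66815616e-04  3.81363875e-01]
now [0.5604 0.0813 0.25  ] 158.29 tilt [ 6.e-04 -2.e-04 -1.e+00]
-> (0.601, 0.275, 0.2) 182.46 shift [ 34. 195.  50.] az -2.417
```

Emit:
move_arm(targets=[[[9,49,0],[0,0,-0.6],-1],[[17,98,10],[0,0,-1.2],-1],[[26,147,25],[0,0,-1.8],-1],[[34,195,50],[0,0,-2.43],-1],[[34,195,50],[0,0,-2.43],-1]])

```text
clock: 3.2
tcp_pos: [0.6004, 0.2762, 0.1964]
orientation: [-0.002, -0.022, 1.0, -0.0]
wrist_force: [-0.8, -0.7, 0.4]
finger_gap: 0.0853
grip_force: 0.0
```

```bash
python3 - <<'E'
from h import *
s=env.get_state();print(s['joint_pos'].round(3) if hasattr(s['joint_pos'],'round') else s['joint_pos'])
plan([((.601,.275,.089),182.46)])
p=env.read_camera('wrist');save(p,'w1')
M=np.eye(4);M[:3,:3]=R.from_quat(np.roll(s['orientation'],-1)).as_matrix();M[:3,3]=s['tcp_pos']
p['extrinsics']=np.linalg.inv(M@p['mount'])
v=[.5863,.1737,.0429]
print(proj(p,w(v,[(x,y,.116) for x in(.007,.031) for y in(.0925,.1085)])).round(1).tolist())
for n in('top','side','wrist'):
    q=p if n=='wrist' else env.read_camera(n)
    print(n,[(np.round(d['centre'],4),round(d['confidence'],2)) for d in env.landmark_of('long_case',q)])
E
```

```text
[0.31  0.499 0.239 1.316 0.    0.265]
now [0.6004 0.2762 0.1964] -177.46 tilt [-0.0044 -0.001  -1.    ]
-> (0.601, 0.275, 0.089) 182.46 shift [ -0.5  -1.2 107.4] az -35.992
[[269.6, 202.5], [295.8, 202.5], [269.9, 239.5], [295.4, 239.5]]
top [(array([ 0.5883,  0.1703, -0.0015]), 0.64)]
side [(array([0.5861, 0.1754, 0.001 ]), 0.86)]
wrist [(array([0.5884, 0.1755, 0.0035]), 0.95)]
```

View pics/w1.png

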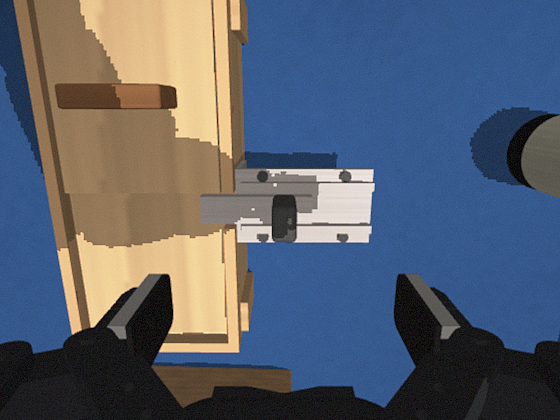

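The wrist view shows the knob top at about x 272–297, y 200–240. That matches the prediction of 270–296, 202–239, and both fingers straddle it clear of everything else. I'm descending now.

Emit:
move_arm(targets=[[[0,0,25],[0,0,0],-1],[[0,0,50],[0,0,0],-1],[[0,0,75],[0,0,0],-1],[[0,0,75],[0,0,0],-1]], squeeze=40)

```text
clock: 4.0
tcp_pos: [0.6006, 0.2718, 0.1236]
orientation: [-0.002, -0.019, 1.0, -0.001]
wrist_force: [-0.6, 0.2, 0.6]
finger_gap: 0.0855
grip_force: 0.0
```

```bash
python3 -c "
from h import *
plan([((.601,.275,.090),-177.54)])"
```

```text
now [0.6006 0.2718 0.1236] -177.82 tilt [-0.0031 -0.0011 -1.    ]
-> (0.601, 0.275, 0.09) -177.54 shift [-0.5  3.2 33.6] az -0.028
```

Emit:
move_arm(targets=[[[-0.5,3,17],[0,0,0],-1],[[-0.5,3,33],[0,0,0],-1],[[-0.5,3,33],[0,0,0],-1]])

```text
clock: 4.38
tcp_pos: [0.601, 0.2759, 0.0901]
orientation: [-0.001, -0.02, 1.0, -0.001]
wrist_force: [-0.2, -0.6, -0.3]
finger_gap: 0.0855
grip_force: 0.0
```

Emit:
move_arm(targets=[[[0,0,0],[0,0,0],1],[[0,0,0],[0,0,0],1],[[0,0,0],[0,0,0],1],[[0,0,0],[0,0,0],1],[[0,0,0],[0,0,0],1]], squeeze=40)

```text
clock: 5.0
tcp_pos: [0.6023, 0.2763, 0.0924]
orientation: [0.0, -0.02, 1.0, 0.0]
wrist_force: [-0.4, 0.3, 2.4]
finger_gap: 0.0153
grip_force: 41.1
```

Emit:
move_arm(targets=[[[0,9,0],[0,0,0],1],[[0,18,0],[0,0,0],1],[[0,27,0],[0,0,0],1],[[0,36,0],[0,0,0],1],[[0,36,0],[0,0,0],1]])

```text
clock: 5.62
tcp_pos: [0.6007, 0.3143, 0.0923]
orientation: [0.0, -0.021, 1.0, 0.001]
wrist_force: [-1.1, 1.5, 4.8]
finger_gap: 0.0154
grip_force: 41.6
```

Emit:
move_arm(targets=[[[0,2,0],[0,0,0],1],[[0,4,0],[0,0,0],1],[[0,5,0],[0,0,0],1],[[0,5,0],[0,0,0],1]])

```text
clock: 6.12
tcp_pos: [0.6006, 0.316, 0.0923]
orientation: [0.0, -0.019, 1.0, -0.002]
wrist_force: [-1.6, -6.8, 7.2]
finger_gap: 0.0152
grip_force: 41.8
```

The bolt is at its stop: it travelled about 40 mm and the wrist force rose to 7 N. I'm releasing it and lifting.

Emit:
move_arm(targets=[[[0,0,0],[0,0,0],-1],[[0,0,0],[0,0,0],-1],[[0,0,0],[0,0,0],-1],[[0,0,0],[0,0,0],-1]])

```text
clock: 6.62
tcp_pos: [0.6004, 0.3175, 0.0916]
orientation: [-0.0, -0.02, 1.0, -0.0]
wrist_force: [0.9, 0.8, -0.3]
finger_gap: 0.0847
grip_force: 0.0
```

Emit:
move_arm(targets=[[[0,0,-25],[0,0,0],-1],[[0,0,-55],[0,0,0],-1],[[0,0,-85],[0,0,0],-1],[[0,0,-85],[0,0,0],-1]])

```text
clock: 7.12
tcp_pos: [0.6022, 0.318, 0.18]
orientation: [0.003, -0.02, 1.0, 0.001]
wrist_force: [0.8, 0.3, 0.6]
finger_gap: 0.0851
grip_force: 0.0
```

```bash
python3 - <<'E'
from h import *
print(env.get_state()['joint_pos'])
print(w([.5863,.1737,.0429],[(-.061,0,.1),(.049,0,.1)]).round(4))
plan([((.555,.24,.18),-132.5),((.527,.171,.18),-87.54)])
plan([((.555,.24,.18),137.5),((.527,.171,.18),92.46)])
E
```

```text
[3.68113967e-01 5.35572236e-01 2.58849426e-01 1.28829716e+00
 1.49780784e-06 3.28376654e-01]
[[0.5254 0.1711 0.1   ]
 [0.6353 0.1758 0.1   ]]
now [0.6022 0.318  0.18  ] -177.72 tilt [ 0.0054  0.0021 -1.    ]
-> (0.555, 0.24, 0.18) -132.5 shift [ 50.2 -76.1   0. ] az -4.522
-> (0.527, 0.171, 0.18) -87.54 shift [ 69.8 -26.   -0. ] az -4.496
now [0.6022 0.318  0.18  ] -177.72 tilt [ 0.0054  0.0021 -1.    ]
-> (0.555, 0.24, 0.18) 137.5 shift [ 50.2 -76.1   0. ] az -31.522
-> (0.527, 0.171, 0.18) 92.46 shift [-26.  -69.8  -0. ] az 4.504
```

Emit:
move_arm(targets=[[[10,-15,0],[0,0,-0.9],-1],[[20,-30,0],[0,0,-1.8],-1],[[30,-45,0],[0,0,-2.7],-1],[[40,-61,0],[0,0,-3.6],-1],[[50,-76,0],[0,0,-4.52],-1]])

```text
clock: 7.75
tcp_pos: [0.5526, 0.2386, 0.1755]
orientation: [-0.001, -0.405, 0.914, 0.0]
wrist_force: [-0.2, -0.2, 0.3]
finger_gap: 0.0853
grip_force: 0.0
```

Emit:
move_arm(targets=[[[17,-6,0],[0,0,-1.0],-1],[[35,-13,0],[0,0,-2.0],-1],[[53,-20,0],[0,0,-3.0],-1],[[70,-26,0],[0,0,-4.0],-1],[[70,-26,0],[0,0,-4.5],-1]])

```text
clock: 8.38
tcp_pos: [0.5242, 0.1691, 0.1757]
orientation: [0.001, 0.723, -0.691, -0.001]
wrist_force: [0.4, 1.2, -1.0]
finger_gap: 0.0852
grip_force: 0.0
```

Emit:
move_arm(targets=[[[0,0,0],[0,0,0],-1],[[0,0,0],[0,0,0],-1]])

```text
clock: 8.62
tcp_pos: [0.5252, 0.1702, 0.1763]
orientation: [0.0, 0.722, -0.692, -0.0]
wrist_force: [0.3, 0.3, -0.9]
finger_gap: 0.0859
grip_force: 0.0
```

```bash
python3 - <<'E'
from h import *
s=env.get_state()
plan([((.527,.171,.09),-87.54)])
p=env.read_camera('wrist');save(p,'w2')
M=np.eye(4);M[:3,:3]=R.from_quat(np.roll(s['orientation'],-1)).as_matrix();M[:3,3]=s['tcp_pos']
p['extrinsics']=np.linalg.inv(M@p['mount'])
v=[.5863,.1737,.0429]
print('handle',proj(p,w(v,[(x,y,.116) for x in(-.066,-.052) for y in(-.03,.03)])).round(1).tolist())
print('knob drawn',proj(p,w(v,[(.019,.14,.116)])).round(1).tolist())
E
```

```text
now [0.5252 0.1702 0.1763] -87.6 tilt [-8.e-04 -2.e-04 -1.e+00]
-> (0.527, 0.171, 0.09) -87.54 shift [-0.7 -1.9 86.3] az -0.006
handle [[293.9, 183.8], [293.2, 283.3], [268.3, 183.9], [269.6, 283.4]]
knob drawn [[166.1, 431.7]]
```

View pics/w2.png

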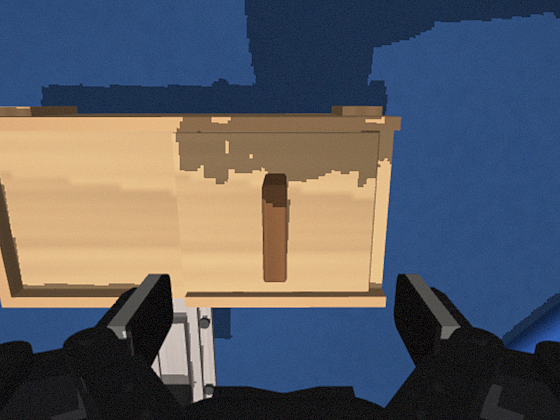

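The handle is at x 263–288, y 175–283, about 3 mm further towards +x than predicted. I'll allow for that, then descend and grip.

Emit:
move_arm(targets=[[[0,-4,25],[0,0,0],-1],[[0,-4,50],[0,0,0],-1],[[0,-4,75],[0,0,0],-1],[[0,-4,86],[0,0,0],-1],[[0,-4,86],[0,0,0],-1]])

```text
clock: 9.3
tcp_pos: [0.5289, 0.1704, 0.0903]
orientation: [0.001, 0.722, -0.692, -0.0]
wrist_force: [-0.2, -0.0, 0.2]
finger_gap: 0.0853
grip_force: 0.0
```

Emit:
move_arm(targets=[[[0,0,0],[0,0,0],1],[[0,0,0],[0,0,0],1],[[0,0,0],[0,0,0],1],[[0,0,0],[0,0,0],1],[[0,0,0],[0,0,0],1]], squeeze=40)

```text
clock: 9.93
tcp_pos: [0.5297, 0.1703, 0.0914]
orientation: [-0.0, 0.722, -0.692, 0.0]
wrist_force: [-0.3, 0.5, 3.6]
finger_gap: 0.0134
grip_force: 43.2
```

Emit:
move_arm(targets=[[[0,-10,0],[0,0,0],1],[[0,-22,0],[0,0,0],1],[[0,-34,0],[0,0,0],1],[[0,-46,0],[0,0,0],1],[[0,-56,0],[0,0,0],1]])

```text
clock: 10.55
tcp_pos: [0.5863, 0.1728, 0.0914]
orientation: [-0.0, 0.722, -0.692, 0.0]
wrist_force: [-2.8, -0.8, 6.2]
finger_gap: 0.0129
grip_force: 43.6
```

Emit:
move_arm(targets=[[[0,-12,0],[0,0,0],1],[[0,-24,0],[0,0,0],1],[[0,-36,0],[0,0,0],1],[[0,-44,0],[0,0,0],1],[[0,-47,0],[0,0,0],1]])

```text
clock: 11.18
tcp_pos: [0.6334, 0.1748, 0.0914]
orientation: [-0.0, 0.722, -0.692, 0.0]
wrist_force: [-1.7, 0.4, 5.5]
finger_gap: 0.0129
grip_force: 43.7
```

Emit:
move_arm(targets=[[[0,-2,0],[0,0,0],1],[[0,-4,0],[0,0,0],1],[[0,-5,0],[0,0,0],1],[[0,-5,0],[0,0,0],1]])

```text
clock: 11.68
tcp_pos: [0.6373, 0.175, 0.0914]
orientation: [0.0, 0.722, -0.692, -0.0]
wrist_force: [-2.7, -0.9, 6.3]
finger_gap: 0.0131
grip_force: 43.7
```

Force is still only friction, so the hatch hasn't reached its stop.

Emit:
move_arm(targets=[[[0,-1,0],[0,0,0],1],[[0,-2,0],[0,0,0],1],[[0,-3,0],[0,0,0],1],[[0,-3,0],[0,0,0],1]])

```text
clock: 12.18
tcp_pos: [0.6374, 0.175, 0.0913]
orientation: [0.002, 0.722, -0.692, -0.002]
wrist_force: [-11.4, -1.1, 11.5]
finger_gap: 0.0133
grip_force: 44.5
```

The hatch is now at its stop: 11 N with no further motion. Next I open the fingers, lift and check.

Emit:
move_arm(targets=[[[0,0,0],[0,0,0],0],[[0,0,0],[0,0,0],0],[[0,0,0],[0,0,0],0],[[0,0,0],[0,0,0],0]])

```text
clock: 12.68
tcp_pos: [0.6405, 0.175, 0.0906]
orientation: [0.0, 0.722, -0.692, 0.0]
wrist_force: [0.6, 0.5, 0.5]
finger_gap: 0.0429
grip_force: 0.0
```

Emit:
move_arm(targets=[[[0,0,-20],[0,0,0],0],[[0,0,-50],[0,0,0],0],[[0,0,-90],[0,0,0],0],[[0,0,-140],[0,0,0],0],[[0,0,-140],[0,0,0],0]])

```text
clock: 13.3
tcp_pos: [0.6428, 0.1755, 0.2362]
orientation: [-0.004, 0.722, -0.692, 0.003]
wrist_force: [0.3, -0.4, 0.3]
finger_gap: 0.0425
grip_force: 0.0
```

Emit:
move_arm(targets=[[[0,40,0],[0,0,0],0],[[0,80,0],[0,0,0],0],[[0,120,0],[0,0,0],0],[[0,140,0],[0,0,0],0],[[0,140,0],[0,0,0],0]])

```text
clock: 13.92
tcp_pos: [0.4989, 0.1691, 0.2305]
orientation: [0.0, 0.722, -0.692, -0.0]
wrist_force: [0.3, -0.4, 0.4]
finger_gap: 0.0428
grip_force: 0.0
```

```bash
python3 - <<'E'
from h import *
s=env.get_state();print(s['clock'],s['tcp_pos'],s['wrist_force'])
p=env.read_camera('side');save(p,'s3')
v=[.5863,.1737,.0429]
print(proj(p,w(v,[(.019,.14,.116),(.049,0,.116)])).round(1).tolist())
E
```

```text
13.925 [0.49894211 0.1690603  0.23048342] [ 0.27342792 -0.38104496  0.36066528]
[[215.4, 335.1], [207.9, 267.4]]
```

View pics/s3.png

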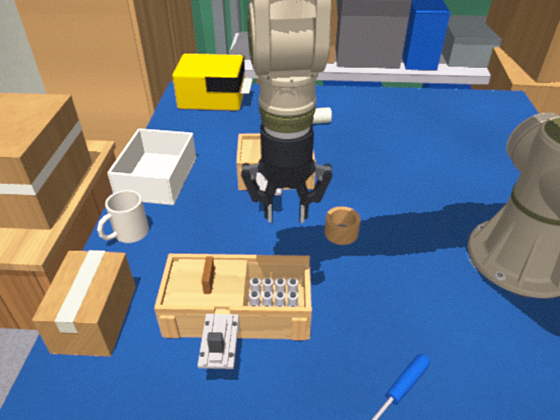

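The side view shows the hatch open with the fittings exposed. The handle is at about (208,270) and the drawn knob at about (215,337), both where predicted, and the gripper is clear.

```bash
python3 -c "
from h import *
print(env.hand_in())"
```

```text
the job is handed in; nothing more can be done
None
```

I drew the long case's bolt to its stop (about 40 mm), slid its hatch to its stop and let go with the bolt still drawn, never touched the short case, and handed the job in at about 14 s; no verdict came back.

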